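# Walk the press die home against its stops

### The arm

A 6-joint arm with a two-finger parallel gripper is mounted at the origin on the work surface. World frame = base frame: x ahead of the robot, y to its left, z up, the work surface at z = 0. Lengths are in m, angles in rad, forces in N, time in s.
With the tool pointing down it reaches from about 0.375 to 0.9 m from the base axis. Payload 3.1 kg.
Tool frame: the origin (TCP) lies at the centre of the arm's flange, where the gripper is bolted on; the fingertips stand 182 mm ahead of it and the grasp point (between the pads) lies manip.grip_depth ahead of it (manip.grip_depth is the distance from the TCP to the grasp point, in m); z points along the fingers, y is the line along which they close (so a half turn about z gives the same grasp; the last joint's range is limited). The gripper opens to 87 mm and grips with 3 to 60 N. Pads are 19 mm wide; open, the fingers measure 117 mm over their backs; the gripper's body (75 mm by 190 mm) begins 51 mm behind the grasp point.
Start: joints at [0.949, 0.527, 1.433, -0, 1.181, -0.178], TCP at [0.268, 0.564, 0.405] pointing down, gripper open.
Joint ranges: [-3.08, 3.08], [-0.75, 2.2], [0.22, 2.44], [-1.43, 4.57], [0, 2.65], [-2.85, 2.85]. Speed limits (rad/s): [2.79, 2.79, 3.14, 3.14, 3.14, 3.14].

### API

Orientations are given as a unit quaternion [x, y, z, w].
In Python, from workcell import telemetry, viewer, workorder, manip gives the robot as it stands. The module is installed in compiled form; this text tells all that it offers.
- The arm moves only by the tool jog_arm, never from a script. Its argument "series" is one flat list of numbers, 5 for each row, row after row: the closure, from 0 (fully open) to 1 (shut), then the shift along the world's x, y, z in mm, then the turn about the world's z in degrees. In form: [gripper, x, y, z, turn, gripper, x, y, z, turn, ...]. A call has 1 to 12 rows; each row shifts and turns the commanded pose from where the row before left it; what a row does not reach is not made up. A row lasts 1/10 s, in which the tool goes at most 50 mm and 8.59 degrees, less where a joint would pass 70% of its speed; a pose out of reach is approached as far as the arm can. A call is refused whole if a number of a shift passes 50 or a number of a turn 8.59, either way. A call with a gripper value outside its range is refused whole. The fingers move at their own pace and stop on an object; the grip force is fixed at half the most. Time passes only in rows, so rows that do not move let the fingers close. It gives the time, the measured TCP pose, the force, the opening and the grip force at its end, in the units of the state.
- telemetry.sense(): the state, without advancing time (a new reading comes with each control period).
- viewer.read_camera(name): name is "side" or "top"; returns (picture, depth): 420x560x3 uint8, red, green, blue; 420x560 float32, m along the optical axis (not along the pixel's ray), 0 where there is no reading.
- viewer.get_calibration(name): a dict with "K" (3x3 intrinsics, pixels), "T" (4x4, takes a point from camera to world coordinates). Camera axes: x right, y down, z forward; pixel columns grow to the right and rows downward; lengths in m; the calibration is good to about 2 mm. A picture is of the moment at which its call begins. get_calibration takes no time and is no camera call.
- workorder.finish_job(): hands the job in; it is judged then, once.
The state is a dict: "clock": time; "joint_positions": joint angles; "joint_vel": joint speeds; "tau": joint torques, N m; "tcp_pos": TCP position; "orientation": TCP orientation; "force": force on the tool from outside, world axes, zero at the start; "moment": the same for the moment, N m; "grip_width": finger opening in m; "grasp_force": force on a finger pad.
Only numpy, scipy, OpenCV 4.12 (cv2) and the standard library are available. Lean on these libraries where they do the work, as an engineer would, in place of code of your own. Each camera call takes 0.05 s, during which the arm holds its last target. There are 200 camera calls.

### The job

Walk the heavy steel die forward over the press plate, pushing the white pad at one end of its rear face and then the one at the other end so that it swings ahead a little each time, until its front face rests flat against both stop blocks. Finish by pressing first the left end and then the right end firmly onto its stop with a push of 18 to 24 N. Never push the die with more than 24 N (sliding it straight would need more), never let it swing more than 25 degrees out of square with the stops, and leave the things standing around the plate alone.

Things in the scene. Friction and masses are not known exactly. Their poses are not given: they have to be found in the camera images.
- die: The die: steel slab 70 (its x) by 320 mm (y), 5.2 kg, too heavy to lift. Origin under its middle, at the underside of its two feet (32 by 16 mm, at y = -56 and 56 mm). Slab at heights 12 to 38 mm over the origin; an insert on it reaches 62 mm. x points forward, y left, z up. Two flat white slippery push pads (40 mm wide, heights 13 to 37 mm) on the rear: centred at y = -140 and 140 mm, faces at x = -41 mm.
- die_left (a point): Point of the die's front face, 47 mm left of its middle, 25 mm over and 35 mm ahead of its origin, that must meet the left stop block. Axes as the die's. Sliding the die straight takes 27 to 35 N; pushed forward on one pad it swings about roughly the other foot with 10 to 16 N, and the other end comes back. Pressing down on it makes it stick harder.
- die_right (a point): The same on the right: 47 mm right of the middle of the front face, 25 mm over and 35 mm ahead of the die's origin. Axes as the die's. When an end of the die meets its stop block it stops dead and the push force climbs quickly: push slowly there and stop on force; then the other end may have come back and need another push.
- stop (a point): Middle of the line joining the faces of the two stop blocks, on top of the fixed, flat dark plate (10 mm above the table; it reaches from x = -270 to 60 mm, y = -190 to 190 mm). x points forward, square to the stop faces, which lie at x = 0 and look to -x; y left, z up.
- weight: Bystander: round wooden-footed weight, 64 mm across, with a steel eye up to 70 mm high, left of the plate. Origin in the middle of its underside. Leave alone.
- spanner: Bystander: steel spanner 170 mm long lying right of the plate, origin about its middle. Leave alone.
- oilcan: Bystander: closed grey can, 60 mm across, 110 mm high, right of the plate, beyond the spanner. Origin in the middle of its underside. Leave alone.
- stop_left: The left stop block: fixed steel block, 30 mm along x, 24 mm along y, 32 mm high (a low screw head on top), origin in the middle of the lower edge of the face that meets the die, 47 mm left of the point stop. Axes as those of stop.
- stop_right: The right stop block: the same, 47 mm to the right of the point stop.

How it is judged:
On the way, in this order (a step that is already met when the one before it is completed fails the run):
1. the left end is pressed onto the left stop block with a push of about 18 N or more, for a moment (contact force between the fingers and die above 16.5 N and contact force between stop_left and die above 1 N and x of die_left in the frame of stop above -0.003 m), for 0.1 s.
2. the right end is pressed onto the right stop block with a push of about 18 N or more, for a moment (contact force between the fingers and die above 16.5 N and contact force between stop_right and die above 1 N and x of die_right in the frame of stop above -0.003 m), for 0.1 s.
At the end, for the whole second after the job is handed in: The die lies flat and at rest with its front face home on both stop blocks (at both ends less than 2 mm off the stop face), within 30 mm of centred sideways (x of each of die_left, die_right in the frame of stop above -0.002 m and y of die_left in the frame of stop between 0.017 and 0.077 m and angle between die's own z axis and vertical below 0.03 rad and linear speed of die below 0.01 m/s); the robot touches nothing.
It fails at once if the robot pushes the die with more than 24 N (contact force between any of the arm, the fingers and die above 24 N).
It fails at once if the die swings more than 25 degrees out of square with the stops (angle between the x axis of die and the x axis of stop, either way round above 0.45 rad).
It fails at once if the die is tipped (angle between die's own z axis and vertical above 0.12 rad).
It fails at once if a bystander is disturbed (distance of any of weight, spanner, oilcan from where it was at the start of the episode above 0.015 m).
It also fails if it takes over 72 s, if anything falls off the work surface, if the arm or the gripper's body presses on something with over 40 N, if the wrist force passes 120 N, or if a joint passes its speed limit or range.

## Working session

There is one attempt and no reset: what is moved stays moved. The work goes in short steps, Python scripts to look and compute and a tool call to move; the robot and the scene stay as the last step left them, time stands still between calls to the robot, and variables do not carry over. Pictures are saved under pics/ and viewed, at most 10 in all, crops included, and the job is handed in when it is done.

Besides the shell and the picture viewer there is one more tool, called after ">>>" as name(argument=value, ...) on one line, values as JSON. jog_arm: Moves the arm, as the interface text tells. Its arguments: {"type":"object","properties":{"series":{"type":"array","items":{"type":"number"}}},"required":["series"]}

```bash
mkdir -p pics
python3 - <<'E'
from workcell import telemetry, viewer, workorder, manip
import cv2, numpy as np
print(telemetry.sense(), manip.grip_depth)
for n in("top","side"):
    p,d=viewer.read_camera(n); c=viewer.get_calibration(n); print(n,c["K"].tolist(),c["T"].round(4).tolist())
    cv2.imwrite(f"pics/{n}0.png",p[:,:,::-1]); np.savez(f"{n}0.npz",p=p,d=d)
E
```

```text
{'clock': 0.0, 'joint_positions': array([ 9.48488248e-01,  5.28453604e-01,  1.43388949e+00, -6.25128568e-05,
        1.18138297e+00, -1.78500550e-01]), 'joint_vel': array([-0.00035997, -0.00167199, -0.00115149,  0.00072517, -0.00033274,
        0.00071859]), 'tau': array([-8.51471623e-05, -4.40047038e+01, -1.76593870e+01,  6.33276463e-02,
        5.84641483e-02, -1.87565424e-04]), 'tcp_pos': array([0.26814163, 0.56418006, 0.40378301]), 'orientation': array([ 2.20075375e-01,  9.75482286e-01, -9.93595902e-04, -3.89173042e-04]), 'force': array([ 0.31849803, -0.49539939, -0.32368976]), 'moment': array([ 0.00593745, -0.03244074,  0.04274382]), 'grasp_force': 0.0, 'grip_width': 0.08700211982862682} 0.1635
top [[515.4704307737069, 0.0, 284.94675759907204], [0.0, 515.4704307737069, 214.6420902355455], [0.0, 0.0, 1.0]] [[-0.0247, -0.9933, 0.1132, 0.4066], [-0.9996, 0.0232, -0.0143, 0.0071], [0.0116, -0.1135, -0.9935, 1.4057], [0.0, 0.0, 0.0, 1.0]]
side [[496.2655516327655, 0.0, 281.6504351541028], [0.0, 496.2655516327655, 209.92709809741996], [0.0, 0.0, 1.0]] [[0.7956, -0.4081, 0.4477, -0.0434], [-0.6057, -0.5467, 0.5781, -0.7515], [0.0088, -0.7311, -0.6822, 0.9539], [0.0, 0.0, 0.0, 1.0]]
```

View pics/top0.png

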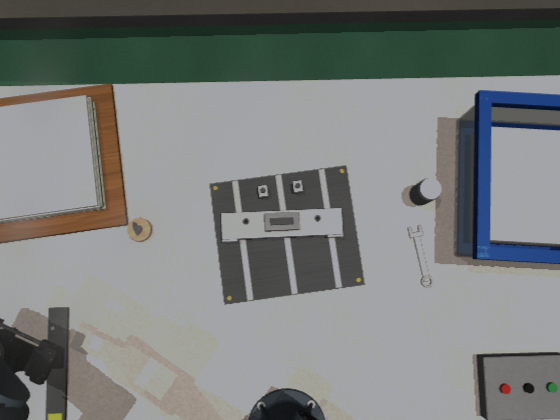

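View pics/side0.png

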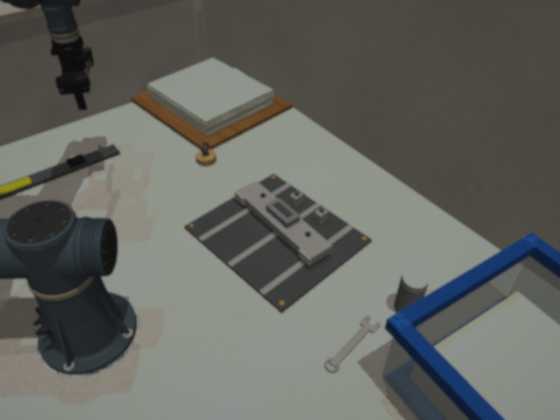

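```bash
cat > h.py <<'E'
import cv2, numpy as np
from workcell import telemetry, viewer, workorder, manip
def cast(c,uv,z):
    K,T=c["K"],c["T"]; uv=np.atleast_2d(uv).astype(float)
    r=np.c_[(uv-K[:2,2])/[K[0,0],K[1,1]],np.ones(len(uv))]@T[:3,:3].T
    return T[:3,3]+r*((z-T[2,3])/r[:,2])[:,None]
def world(c,d):
    v,u=np.indices(d.shape); K,T=c["K"],c["T"]
    P=np.stack([(u-K[0,2])*d/K[0,0],(v-K[1,2])*d/K[1,1],d],-1)
    return P@T[:3,:3].T+T[:3,3]
def rect(P):
    (cx,cy),(a,b),an=cv2.minAreaRect((P[:,:2]*1000).astype(np.float32))
    if a<b: an+=90; a,b=b,a
    an=(an+90)%180-90   # long-side direction
    yaw=an-90 if an>0 else an+90   # forward x axis
    return np.array([cx,cy]),a,b,yaw
def die(p,d,c,lo=.044,hi=.053,box=(.3,.75,-.25,.3)):
    W=world(c,d); z=W[...,2]
    m=((z>lo)&(z<hi)&(W[...,0]>box[0])&(W[...,0]<box[1])&(W[...,1]>box[2])&(W[...,1]<box[3])).astype(np.uint8)
    n,l,s,_=cv2.connectedComponentsWithStats(m); i=1+s[1:,4].argmax()
    v,u=np.nonzero(l==i)
    return rect(cast(c,np.c_[u,v],.048)),len(u),np.median(z[l==i])
E
python3 - <<'E'
from h import *
c=viewer.get_calibration("top"); f=np.load("top0.npz"); p,d=f["p"],f["d"]
print("die",die(p,d,c))
h=cv2.cvtColor(p,cv2.COLOR_RGB2HSV)
m=cv2.inRange(h,(15,110,90),(40,255,255)); m[:150]=0;m[310:]=0;m[:,:200]=0;m[:,380:]=0
n,l,s,cc=cv2.connectedComponentsWithStats(m); print(s[1:,4],cc[1:])
S=cast(c,cc[1:],.012); print(S.round(4)); print(rect(S))
W=world(c,d)
print("plate z",np.median(W[260:275,255:280,2]), "stops", [W[v-2:v+3,u-2:u+3].reshape(-1,3).mean(0).round(4) for u,v in((263,191),(297,187))])
for n,(u0,u1,v0,v1) in dict(weight=(125,155,215,245),span=(405,435,220,290),can=(408,445,175,208)).items():
    q=W[v0:v1,u0:u1]; k=q[...,2]>.004; print(n,q[k].min(0).round(3),q[k].max(0).round(3))
E
```

```text
die ((array([535.89068604,  -1.81404114]), 319.5129699707031, 76.25260162353516, 1.283653736114502), 2245, np.float64(0.04779288502066059))
[15 14 12 14] [[341.4        170.6       ]
 [215.28571429 187.5       ]
 [358.         279.5       ]
 [228.71428571 297.5       ]]
[[ 0.6837 -0.1713  0.012 ]
 [ 0.6445  0.1756  0.012 ]
 [ 0.3854 -0.2049  0.012 ]
 [ 0.3464  0.1426  0.012 ]]
(array([515.02862549, -14.35610962]), 349.6989440917969, 300.17633056640625, 6.412834167480469)
plate z 0.009618522088610026 stops [array([0.6266, 0.0446, 0.0444]), array([ 0.6351, -0.0465,  0.0457])]
weight [0.407 0.007 0.004] [0.575 0.422 1.406]
span [ 0.358 -0.421  0.004] [0.544 0.007 1.406]
can [ 0.407 -0.456  0.004] [0.668 0.007 1.406]
```

The top view shows the die at about (282,224), with stops at (263,191) and (297,186). The weight is at (140,230), the can at (428,190) and the spanner at (421,255). The stop frame is at about (618,-3) mm with yaw +6.4°. The die is at (539,-2) mm with yaw +1.3°, so the gap is about 43 mm and its left end leads by 5°. I'll push the right pad first.

>>> jog_arm(series=[1,16,-44,0,2.6,1,16,-44,0,2.6,1,16,-44,0,2.6,1,16,-44,0,2.6,1,16,-44,0,2.6,1,16,-44,0,2.6,1,16,-44,0,2.6,1,16,-44,0,2.6,1,16,-44,0,2.6,1,16,-44,0,2.6,1,16,-44,0,2.6,1,16,-44,0,2.6])

```text
clock: 1.3
tcp_pos: [0.4605, 0.0345, 0.4046]
orientation: [-0.051, 0.999, 0.0, -0.0]
force: [0.7, 0.1, 0.4]
grip_width: 0.0027
grasp_force: 0.0
```

>>> jog_arm(series=[1,-2,-44,0,0,1,-2,-44,0,0,1,-2,-44,-10,0,1,-2,-44,-25,0,1,0,0,-45,0,1,0,0,-45,0,1,0,0,-45,0,1,0,0,-27,0,1,0,0,0,0])

```text
clock: 2.2
tcp_pos: [0.4512, -0.1385, 0.2048]
orientation: [-0.05, 0.999, 0.002, -0.004]
force: [-1.0, 0.1, 1.7]
grip_width: 0.0002
grasp_force: 0.0
```

Run:
```python
from h import *
for n in("top","side"):
    p,d=viewer.read_camera(n); np.savez(n+"1.npz",p=p,d=d)
    q=p[140:320,180:440] if n=="top" else p[120:330,130:430]
    cv2.imwrite(f"pics/{n}1.png",cv2.resize(q,None,fx=2.5,fy=2.5)[:,:,::-1])
    if n=="top": print(die(p,d,viewer.get_calibration(n)))
```

```text
((array([534.00048828,  96.0151062 ]), 123.82331085205078, 75.87223815917969, 1.2893152236938477), 839, np.float64(0.0476170483653251))
```

View pics/side1.png

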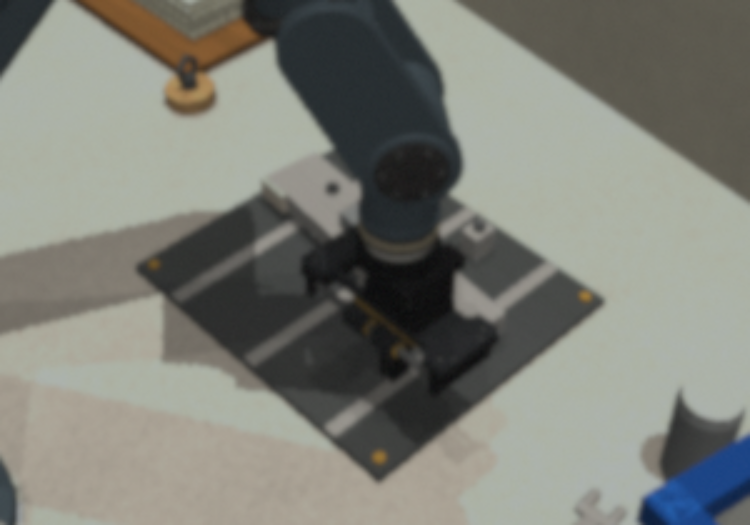

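The side view shows the closed fingers behind the right end of the die at about (400,360) in the crop, with a gap to the pad. Approaching now.

>>> jog_arm(series=[1,10,0,0,0,1,10,1,0,0,1,6,0,0,0,1,4,0,0,0,1,2,0,0,0,1,1,0,0,0,1,1,0,0,0,1,1,0,0,0])

```text
clock: 3.1
tcp_pos: [0.4871, -0.1379, 0.208]
orientation: [-0.05, 0.999, 0.0, -0.0]
force: [0.6, 0.3, -1.3]
grip_width: 0.0003
grasp_force: 0.0
```

>>> jog_arm(series=[1,1,0,0,0,1,1,0,0,0,1,1,0,0,0])

```text
clock: 3.4
tcp_pos: [0.4888, -0.1376, 0.2077]
orientation: [-0.051, 0.999, 0.001, -0.003]
force: [-6.7, -1.9, 1.9]
grip_width: 0.0007
grasp_force: 3.2
```

>>> jog_arm(series=[1,1,0,0,0,1,1,0,0,0,1,1,0,0,0])

```text
clock: 3.7
tcp_pos: [0.4899, -0.137, 0.2073]
orientation: [-0.051, 0.999, 0.003, -0.006]
force: [-10.7, -2.5, 2.1]
grip_width: 0.0007
grasp_force: 5.5
```

>>> jog_arm(series=[1,1,0,0,0,1,1,0,0,0,1,1,0,0,0,1,1,0,0,0])

```text
clock: 4.1
tcp_pos: [0.4931, -0.137, 0.207]
orientation: [-0.051, 0.999, 0.003, -0.007]
force: [-11.4, -3.0, 1.4]
grip_width: 0.0007
grasp_force: 5.9
```

>>> jog_arm(series=[1,1.5,0,0,0,1,1.5,0,0,0,1,1.5,0,0,0,1,1.5,0,0,0])

```text
clock: 4.5
tcp_pos: [0.4994, -0.1372, 0.2069]
orientation: [-0.051, 0.999, 0.003, -0.007]
force: [-12.2, -3.7, 1.7]
grip_width: 0.0002
grasp_force: 5.8
```

>>> jog_arm(series=[1,2,0,0,0,1,2.5,0,0,0,1,3,0,0,0,1,3,0,0,0,1,3,0,0,0,1,3,0,0,0])

```text
clock: 5.1
tcp_pos: [0.5157, -0.1376, 0.2068]
orientation: [-0.052, 0.999, 0.002, -0.007]
force: [-13.0, -4.8, 1.3]
grip_width: 0.0005
grasp_force: 6.5
```

>>> jog_arm(series=[1,3,0,0,0,1,3,0,0,0,1,3,0,0,0,1,3,0,0,0,1,3,0,0,0,1,3,0,0,0,1,3,0,0,0])

```text
clock: 5.8
tcp_pos: [0.5366, -0.1375, 0.2067]
orientation: [-0.051, 0.999, 0.002, -0.007]
force: [-12.1, -5.2, 2.6]
grip_width: 0.0007
grasp_force: 6.3
```

>>> jog_arm(series=[1,3,0,0,0,1,3,0,0,0,1,-10,0,0,0,1,-40,0,0,0,1,-45,10,0,0,1,-17,42,0,0,1,0,48,0,0,1,0,48,0,0,1,0,48,0,0,1,0,48,0,0,1,0,16,0,0,1,0,0,0,0])

```text
clock: 7.0
tcp_pos: [0.4349, 0.1245, 0.2083]
orientation: [-0.053, 0.999, 0.0, 0.002]
force: [0.1, -0.6, 0.1]
grip_width: 0.0007
grasp_force: 0.0
```

```bash
cat > look.py <<'E'
from h import *
import sys
k=sys.argv[1]; c=viewer.get_calibration("top"); p,d=viewer.read_camera("top")
cv2.imwrite(f"pics/t{k}.png",cv2.resize(p[140:320,180:440],None,fx=3,fy=3)[:,:,::-1])
(ce,a,b,y),n,z=die(p,d,c); print("rect",ce,a,b,y,n)
# slab front edge: insert centre and fit via the far edge of visible top
W=world(c,d); zz=W[...,2]
m=((zz>.067)&(zz<.078)&(W[...,0]>.4)&(W[...,0]<.75)&(abs(W[...,1])<.15)); v,u=np.nonzero(m)
if len(u)>50: print("insert",rect(cast(c,np.c_[u,v],.072)),len(u))
# front edge fit in stop frame
m=((zz>.044)&(zz<.053)&(W[...,0]>.4)&(W[...,0]<.75)&(abs(W[...,1])<.22))
v,u=np.nonzero(m); P=cast(c,np.c_[u,v],.048)[:,:2]*1000
t=np.radians(6.4); R=np.array([[np.cos(t),-np.sin(t)],[np.sin(t),np.cos(t)]]); Q=(P-[618,-3])@R
Q=Q[Q[:,0]<2]
ys=[];xs=[]
for y0 in np.arange(-160,160,6):
    q=Q[(Q[:,1]>=y0)&(Q[:,1]<y0+6)]
    if len(q)>8: ys.append(y0+3); xs.append(q[:,0].max())
ys=np.array(ys);xs=np.array(xs)
for _ in range(3):
    f=np.polyfit(ys,xs,1); g=abs(np.polyval(f,ys)-xs)<5; ys,xs=ys[g],xs[g]
print("front: left %.1f right %.1f, relyaw %.1f deg"%(np.polyval(f,47),np.polyval(f,-47),-np.degrees(np.arctan(f[0]))*-1*-1), len(ys), "Qy",Q[:,1].min().round(),Q[:,1].max().round())
E
python3 look.py 2
```

```text
rect [546.28991699   0.87289429] 319.4507751464844 75.7061996459961 19.388843536376953 2015
insert (array([551.53918457,   2.91825867]), 88.72505950927734, 44.9990119934082, 19.374021530151367) 386
front: left -41.6 right -19.3, relyaw 13.3 deg 50 Qy -150.0 175.0
```

View pics/t2.png

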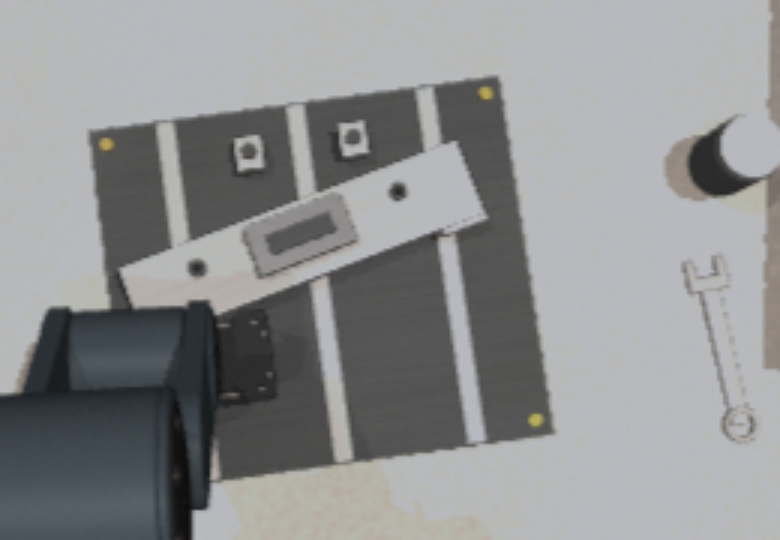

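The top view shows the die swung to 19° in world yaw (13° relative to the stops). Its right end leads (459,145 in the crop), the gripper is behind the left end, and the bystanders are untouched. Pushing left next.

>>> jog_arm(series=[1,5,0,0,0,1,4,0,0,0,1,2,0,0,0,1,1,0,0,0,1,1,0,0,0,1,1,0,0,0,1,1,0,0,0,1,1,0,0,0])

```text
clock: 7.85
tcp_pos: [0.4488, 0.1218, 0.2077]
orientation: [-0.051, 0.999, -0.0, -0.004]
force: [-5.9, -3.9, 2.3]
grip_width: 0.0005
grasp_force: 3.3
```

>>> jog_arm(series=[1,1,0,0,0,1,1,0,0,0,1,1,0,0,0,1,1,0,0,0])

```text
clock: 8.25
tcp_pos: [0.4503, 0.1219, 0.2074]
orientation: [-0.051, 0.999, -0.0, -0.007]
force: [-11.1, -2.5, 3.5]
grip_width: 0.0006
grasp_force: 5.4
```

>>> jog_arm(series=[1,1,0.3,0,0,1,1,0.3,0,0,1,1,0.3,0,0,1,1,0.3,0,0])

```text
clock: 8.65
tcp_pos: [0.4532, 0.1232, 0.2071]
orientation: [-0.051, 0.999, 0.0, -0.009]
force: [-11.4, -2.4, 3.8]
grip_width: 0.0002
grasp_force: 5.8
```

>>> jog_arm(series=[1,1.5,0.4,0,0,1,2,0.6,0,0,1,2.5,0.7,0,0,1,3,0.9,0,0,1,3,0.9,0,0,1,3,0.9,0,0,1,3,0.9,0,0,1,3,0.9,0,0])

```text
clock: 9.45
tcp_pos: [0.4738, 0.1299, 0.2066]
orientation: [-0.051, 0.999, 0.0, -0.01]
force: [-11.3, 2.0, 0.9]
grip_width: 0.0007
grasp_force: 5.6
```

>>> jog_arm(series=[1,3,0.9,0,0,1,3,0.9,0,0,1,3,0.9,0,0,1,3,0.9,0,0,1,3,0.9,0,0,1,3,0.9,0,0,1,3,0.9,0,0,1,3,0.9,0,0])

```text
clock: 10.25
tcp_pos: [0.4974, 0.1372, 0.2065]
orientation: [-0.05, 0.999, 0.0, -0.011]
force: [-12.5, 0.6, 3.2]
grip_width: 0.0005
grasp_force: 6.4
```

```bash
python3 look.py 3
```

```text
rect [555.35766602 -27.04043579] 262.67913818359375 76.07921600341797 3.4822466373443604 1448
insert (array([559.64099121,   1.86795044]), 88.58154296875, 45.691402435302734, 3.4769043922424316) 387
front: left -25.4 right -29.7, relyaw -2.6 deg 41 Qy -149.0 169.0
```

>>> jog_arm(series=[1,2,0.4,0,0,1,3,0.5,0,0,1,3,0.5,0,0,1,3,0.5,0,0,1,3,0.5,0,0,1,3,0.3,0,0,1,3,0.2,0,0])

```text
clock: 11.0
tcp_pos: [0.5174, 0.1406, 0.2063]
orientation: [-0.05, 0.999, 0.001, -0.01]
force: [-12.3, 4.5, 1.6]
grip_width: 0.0008
grasp_force: 6.4
```

>>> jog_arm(series=[1,3,0,0,0,1,3,0,0,0,1,3,0,0,0,1,3,0,0,0,1,2,0,0,0])

```text
clock: 11.5
tcp_pos: [0.532, 0.1409, 0.2061]
orientation: [-0.05, 0.999, 0.001, -0.01]
force: [-11.6, 6.8, 0.8]
grip_width: 0.0
grasp_force: 6.2
```

```bash
python3 look.py 4
```

```text
rect [556.699646   -25.65109253] 267.44976806640625 75.89196014404297 -9.198921203613281 1423
insert (array([566.25073242,  -0.68802643]), 88.50210571289062, 44.604225158691406, -8.228981018066406) 386
front: left -9.6 right -34.5, relyaw -14.8 deg 42 Qy -153.0 102.0
```

>>> jog_arm(series=[1,-8,0,0,0,1,-35,0,0,0,1,-34,-20,0,0,1,0,-46,0,0,1,0,-48,0,0,1,0,-48,0,0,1,0,-48,0,0,1,0,-48,0,0,1,4,-16,0,0,1,12,0,0,0,1,6,0,0,0,1,2,0,0,0])

```text
clock: 12.75
tcp_pos: [0.4855, -0.1329, 0.2081]
orientation: [-0.052, 0.999, 0.0, -0.0]
force: [0.0, -0.7, 0.1]
grip_width: 0.0003
grasp_force: 0.2
```

>>> jog_arm(series=[1,2,0,0,0,1,1.5,0,0,0,1,1,0,0,0,1,1,0,0,0,1,1,0,0,0])

```text
clock: 13.25
tcp_pos: [0.4881, -0.1324, 0.2073]
orientation: [-0.051, 0.999, 0.003, -0.005]
force: [-9.2, -0.6, 2.1]
grip_width: -0.0001
grasp_force: 4.7
```

>>> jog_arm(series=[1,1,0,0,0,1,1,0,0,0,1,1,0,0,0,1,1,0,0,0])

```text
clock: 13.65
tcp_pos: [0.4906, -0.1321, 0.2069]
orientation: [-0.051, 0.999, 0.004, -0.008]
force: [-11.4, -1.6, 1.0]
grip_width: 0.0004
grasp_force: 5.7
```

>>> jog_arm(series=[1,1.5,-0.2,0,0,1,2,-0.3,0,0,1,2.5,-0.4,0,0,1,3,-0.4,0,0,1,3,-0.4,0,0,1,3,-0.4,0,0,1,3,-0.4,0,0,1,3,-0.4,0,0])

```text
clock: 14.45
tcp_pos: [0.5122, -0.1357, 0.2067]
orientation: [-0.051, 0.999, 0.003, -0.007]
force: [-11.0, -3.4, 0.4]
grip_width: 0.0008
grasp_force: 5.5
```

>>> jog_arm(series=[1,3,-0.2,0,0,1,3,-0.2,0,0,1,3,-0.2,0,0,1,3,0,0,0,1,3,0,0,0,1,3,0,0,0,1,3,0,0,0,1,3,0,0,0,1,3,0,0,0,1,3,0,0,0])

```text
clock: 15.45
tcp_pos: [0.5421, -0.1369, 0.2066]
orientation: [-0.052, 0.999, 0.002, -0.007]
force: [-12.0, -5.9, 1.2]
grip_width: 0.0005
grasp_force: 6.4
```

```bash
python3 look.py 5
```

```text
rect [596.48175049 -69.08016205] 89.06865692138672 43.52285385131836 8.792523384094238 287
insert (array([594.73608398, -20.48680878]), 60.73299026489258, 31.57050895690918, -25.48210906982422) 102
front: left -12.6 right -8.5, relyaw 2.5 deg 17 Qy -143.0 171.0
```

>>> jog_arm(series=[1,2,0,0,0,1,2,0,0,0,1,2,0,0,0,1,2,0,0,0,1,1,0,0,0,1,1,0,0,0])

```text
clock: 16.1
tcp_pos: [0.5522, -0.1371, 0.2066]
orientation: [-0.052, 0.999, 0.002, -0.007]
force: [-12.5, -5.9, 1.1]
grip_width: 0.0007
grasp_force: 6.3
```

>>> jog_arm(series=[1,1,0,0,0,1,1,0,0,0])

```text
clock: 16.3
tcp_pos: [0.5542, -0.1371, 0.2066]
orientation: [-0.052, 0.999, 0.002, -0.007]
force: [-12.3, -5.4, 1.6]
grip_width: 0.0003
grasp_force: 6.2
```

>>> jog_arm(series=[1,1,0,0,0,1,1,0,0,0])

```text
clock: 16.5
tcp_pos: [0.5559, -0.1371, 0.2066]
orientation: [-0.052, 0.999, 0.002, -0.008]
force: [-14.1, -7.2, 2.0]
grip_width: 0.0007
grasp_force: 7.4
```

>>> jog_arm(series=[1,-8,0,0,0,1,-40,0,0,0,1,-40,16,0,0,1,-13,45,0,0,1,0,48,0,0,1,0,48,0,0,1,0,48,0,0,1,0,48,0,0,1,0,14,0,0,1,0,0,0,0])

```text
clock: 17.5
tcp_pos: [0.4592, 0.1318, 0.2084]
orientation: [-0.053, 0.999, 0.0, 0.001]
force: [0.1, -0.0, -0.5]
grip_width: 0.0002
grasp_force: 0.0
```

```bash
python3 look.py 6
```

```text
rect [576.04620361   3.09289551] 320.949951171875 77.96887969970703 12.254693984985352 2037
insert (array([578.04699707,   3.7253418 ]), 88.97456359863281, 45.46647262573242, 14.698134422302246) 377
front: left -13.5 right -4.0, relyaw 5.8 deg 46 Qy -153.0 173.0
```

View pics/t6.png

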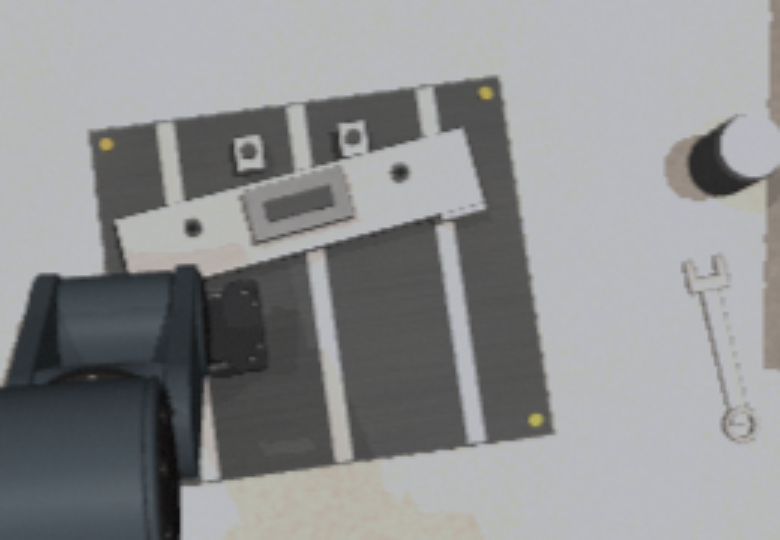

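The top view shows the right end at its stop (350,155 in the crop) and the left end about 10 mm short. Pushing left.

>>> jog_arm(series=[1,12,0,0,0,1,10,0,0,0,1,5,0,0,0,1,2,0,0,0,1,1,0,0,0,1,1,0,0,0,1,1,0,0,0,1,1,0,0,0,1,1,0,0,0])

```text
clock: 18.45
tcp_pos: [0.4901, 0.1287, 0.2074]
orientation: [-0.051, 0.999, -0.0, -0.005]
force: [-7.7, -2.3, 2.7]
grip_width: 0.0005
grasp_force: 4.6
```

>>> jog_arm(series=[1,1,0,0,0,1,1,0,0,0,1,1,0,0,0,1,1,0,0,0])

```text
clock: 18.85
tcp_pos: [0.4919, 0.129, 0.207]
orientation: [-0.051, 0.999, 0.0, -0.009]
force: [-11.0, -1.5, 3.5]
grip_width: 0.0003
grasp_force: 5.8
```

>>> jog_arm(series=[1,1,0,0,0,1,1,0,0,0,1,1,0,0,0,1,1,0,0,0])

```text
clock: 19.25
tcp_pos: [0.4955, 0.1294, 0.2067]
orientation: [-0.051, 0.999, 0.0, -0.009]
force: [-11.9, 1.2, 1.8]
grip_width: 0.0004
grasp_force: 5.7
```

>>> jog_arm(series=[1,1,0.2,0,0,1,1,0.2,0,0,1,1,0.2,0,0,1,1,0.2,0,0])

```text
clock: 19.65
tcp_pos: [0.4995, 0.1303, 0.2066]
orientation: [-0.051, 0.999, 0.0, -0.009]
force: [-11.1, 1.1, 1.7]
grip_width: 0.0009
grasp_force: 5.7
```

>>> jog_arm(series=[1,1.5,0.2,0,0,1,1.5,0.2,0,0,1,1.5,0.2,0,0,1,1.5,0.2,0,0,1,1,0.2,0,0,1,1,0.2,0,0,1,1,0.2,0,0])

```text
clock: 20.35
tcp_pos: [0.5086, 0.1318, 0.2064]
orientation: [-0.051, 0.999, 0.0, -0.009]
force: [-12.4, 1.3, 0.1]
grip_width: 0.0005
grasp_force: 5.6
```

>>> jog_arm(series=[1,1,0.2,0,0,1,1,0.2,0,0])

```text
clock: 20.55
tcp_pos: [0.5106, 0.1322, 0.2064]
orientation: [-0.051, 0.999, 0.001, -0.009]
force: [-12.2, 1.7, 1.5]
grip_width: 0.0004
grasp_force: 5.6
```

>>> jog_arm(series=[1,1,0.2,0,0,1,1,0.2,0,0])

```text
clock: 20.75
tcp_pos: [0.5126, 0.1326, 0.2064]
orientation: [-0.051, 0.999, 0.001, -0.009]
force: [-11.5, 1.7, 1.3]
grip_width: 0.0004
grasp_force: 5.7
```

>>> jog_arm(series=[1,1,0.2,0,0,1,1,0.2,0,0])

```text
clock: 20.95
tcp_pos: [0.5144, 0.133, 0.2064]
orientation: [-0.05, 0.999, 0.001, -0.01]
force: [-12.0, 2.0, 1.1]
grip_width: 0.0005
grasp_force: 6.0
```

>>> jog_arm(series=[1,1,0.2,0,0,1,1,0.2,0,0])

```text
clock: 21.15
tcp_pos: [0.5162, 0.1335, 0.2063]
orientation: [-0.05, 0.999, 0.001, -0.01]
force: [-12.8, 1.9, 1.6]
grip_width: 0.0006
grasp_force: 6.2
```

>>> jog_arm(series=[1,1,0.2,0,0,1,1,0.2,0,0])

```text
clock: 21.35
tcp_pos: [0.518, 0.1339, 0.2063]
orientation: [-0.05, 0.999, 0.001, -0.01]
force: [-13.1, 2.2, 2.0]
grip_width: 0.0003
grasp_force: 6.4
```

```bash
python3 look.py 7
```

```text
rect [583.91003418 -57.80545807] 200.05763244628906 75.63855743408203 2.550067186355591 1169
insert (array([582.26971436,   3.18132782]), 88.76495361328125, 45.29558181762695, 4.409479141235352) 386
front: left -2.6 right -5.6, relyaw -1.8 deg 42 Qy -150.0 155.0
```

>>> jog_arm(series=[1,0.7,0.1,0,0,1,0.7,0.1,0,0])

```text
clock: 21.6
tcp_pos: [0.5192, 0.1341, 0.2063]
orientation: [-0.05, 0.999, 0.001, -0.01]
force: [-12.6, 2.1, 1.8]
grip_width: 0.0004
grasp_force: 6.5
```

>>> jog_arm(series=[1,0.7,0.1,0,0,1,0.7,0.1,0,0])

```text
clock: 21.8
tcp_pos: [0.5206, 0.1344, 0.2063]
orientation: [-0.05, 0.999, 0.001, -0.01]
force: [-12.6, 2.8, 2.4]
grip_width: 0.0006
grasp_force: 6.5
```

>>> jog_arm(series=[1,0.7,0.1,0,0,1,0.7,0.1,0,0])

```text
clock: 22.0
tcp_pos: [0.522, 0.1346, 0.2062]
orientation: [-0.05, 0.999, 0.001, -0.01]
force: [-12.5, 2.2, 0.5]
grip_width: 0.0003
grasp_force: 6.4
```

>>> jog_arm(series=[1,0.8,0.1,0,0,1,0.8,0.1,0,0])

```text
clock: 22.2
tcp_pos: [0.5236, 0.1348, 0.2062]
orientation: [-0.05, 0.999, 0.001, -0.01]
force: [-13.9, 2.5, 1.9]
grip_width: 0.0006
grasp_force: 7.0
```

>>> jog_arm(series=[1,0.8,0.1,0,0,1,0.8,0.1,0,0])

```text
clock: 22.4
tcp_pos: [0.5242, 0.135, 0.2061]
orientation: [-0.05, 0.999, 0.001, -0.012]
force: [-16.3, 2.3, 4.4]
grip_width: 0.0002
grasp_force: 8.0
```

>>> jog_arm(series=[1,0.8,0.1,0,0,1,0.8,0.1,0,0])

```text
clock: 22.6
tcp_pos: [0.5249, 0.135, 0.206]
orientation: [-0.05, 0.999, 0.001, -0.014]
force: [-18.0, 0.7, 5.7]
grip_width: 0.0003
grasp_force: 9.0
```

>>> jog_arm(series=[1,0.4,0,0,0,1,0,0,0,0,1,0,0,0,0])

```text
clock: 22.9
tcp_pos: [0.525, 0.135, 0.206]
orientation: [-0.05, 0.999, 0.001, -0.014]
force: [-17.6, 0.5, 4.8]
grip_width: 0.0007
grasp_force: 8.9
```

```bash
python3 look.py 8
```

```text
rect [582.51464844 -58.27801514] 199.531005859375 75.87644958496094 0.9543163180351257 1164
insert (array([583.44995117,   2.39735031]), 88.53426361083984, 45.579689025878906, 2.7747550010681152) 406
front: left -0.9 right -6.8, relyaw -3.6 deg 42 Qy -151.0 97.0
```

>>> jog_arm(series=[1,0.5,0,0,0,1,0.4,0,0,0,1,0,0,0,0])

```text
clock: 23.25
tcp_pos: [0.5254, 0.135, 0.2058]
orientation: [-0.05, 0.999, 0.001, -0.015]
force: [-18.0, 1.0, 6.6]
grip_width: 0.0009
grasp_force: 9.4
```

>>> jog_arm(series=[1,-5,0,0,0,1,-20,0,0,0,1,-18,-25,0,0,1,0,-48,0,0,1,0,-48,0,0,1,0,-48,0,0,1,0,-48,0,0,1,0,-40,0,0,1,10,-17,0,0,1,12,0,0,0,1,6,0,0,0,1,2,0,0,0])

```text
clock: 24.45
tcp_pos: [0.5225, -0.1384, 0.2081]
orientation: [-0.051, 0.999, -0.0, 0.001]
force: [-0.8, 0.0, 1.1]
grip_width: 0.0007
grasp_force: 0.0
```

>>> jog_arm(series=[1,1,0,0,0,1,1,0,0,0,1,1,0,0,0,1,1,0,0,0,1,1,0,0,0])

```text
clock: 24.95
tcp_pos: [0.5266, -0.1394, 0.2081]
orientation: [-0.05, 0.999, 0.0, -0.0]
force: [-0.2, 0.8, 0.3]
grip_width: 0.0003
grasp_force: 0.0
```

>>> jog_arm(series=[1,1,0,0,0,1,1,0,0,0,1,1,0,0,0,1,1,0,0,0])

```text
clock: 25.35
tcp_pos: [0.5307, -0.1397, 0.2081]
orientation: [-0.05, 0.999, 0.0, 0.0]
force: [-0.9, 0.9, 0.9]
grip_width: 0.0004
grasp_force: 0.0
```

>>> jog_arm(series=[1,1,0,0,0,1,1,0,0,0,1,1,0,0,0,1,1,0,0,0,1,1,0,0,0])

```text
clock: 25.85
tcp_pos: [0.534, -0.1392, 0.2076]
orientation: [-0.051, 0.999, 0.001, -0.003]
force: [-7.4, -0.9, 1.7]
grip_width: 0.0004
grasp_force: 3.5
```

>>> jog_arm(series=[1,1,0,0,0,1,1,0,0,0,1,1,0,0,0,1,1,0,0,0])

```text
clock: 26.25
tcp_pos: [0.5358, -0.1387, 0.207]
orientation: [-0.051, 0.999, 0.002, -0.007]
force: [-12.1, -3.2, 2.5]
grip_width: 0.0005
grasp_force: 5.7
```

>>> jog_arm(series=[1,1,0,0,0,1,1,0,0,0,1,1,0,0,0,1,1,0,0,0])

```text
clock: 26.65
tcp_pos: [0.5397, -0.139, 0.2069]
orientation: [-0.051, 0.999, 0.002, -0.007]
force: [-11.2, -4.4, 1.0]
grip_width: 0.0004
grasp_force: 5.8
```

>>> jog_arm(series=[1,1,0,0,0,1,1,0,0,0,1,1,0,0,0,1,1,0,0,0])

```text
clock: 27.05
tcp_pos: [0.5437, -0.1391, 0.2069]
orientation: [-0.051, 0.999, 0.002, -0.007]
force: [-12.6, -4.2, 1.7]
grip_width: 0.0005
grasp_force: 5.9
```

>>> jog_arm(series=[1,1,0,0,0,1,1,0,0,0,1,1,0,0,0])

```text
clock: 27.35
tcp_pos: [0.5465, -0.1392, 0.2068]
orientation: [-0.051, 0.999, 0.002, -0.007]
force: [-11.3, -5.1, 1.3]
grip_width: 0.0007
grasp_force: 6.1
```

>>> jog_arm(series=[1,0.8,0,0,0,1,0.8,0,0,0])

```text
clock: 27.55
tcp_pos: [0.548, -0.1392, 0.2067]
orientation: [-0.051, 0.999, 0.002, -0.007]
force: [-11.9, -4.0, 1.7]
grip_width: 0.0001
grasp_force: 6.3
```

>>> jog_arm(series=[1,0.8,0,0,0,1,0.8,0,0,0])

```text
clock: 27.75
tcp_pos: [0.5496, -0.1393, 0.2067]
orientation: [-0.052, 0.999, 0.002, -0.007]
force: [-14.0, -5.3, 1.5]
grip_width: 0.0003
grasp_force: 7.3
```

>>> jog_arm(series=[1,0.8,0,0,0,1,0.8,0,0,0])

```text
clock: 27.95
tcp_pos: [0.5502, -0.139, 0.2065]
orientation: [-0.052, 0.999, 0.003, -0.009]
force: [-16.3, -5.3, 4.2]
grip_width: 0.0004
grasp_force: 8.2
```

>>> jog_arm(series=[1,0.8,0,0,0,1,0.5,0,0,0])

```text
clock: 28.15
tcp_pos: [0.5506, -0.1389, 0.2063]
orientation: [-0.052, 0.999, 0.003, -0.01]
force: [-17.7, -5.7, 4.0]
grip_width: 0.0005
grasp_force: 9.0
```

Total is about 19 N. I'll hold briefly, then back off and look.

>>> jog_arm(series=[1,0.4,0,0,0,1,0,0,0,0,1,0,0,0,0])

```text
clock: 28.45
tcp_pos: [0.5508, -0.1389, 0.2063]
orientation: [-0.052, 0.999, 0.003, -0.011]
force: [-17.2, -6.2, 4.8]
grip_width: 0.0003
grasp_force: 9.0
```

>>> jog_arm(series=[1,-6,0,0,0,1,-30,0,0,0,1,-45,0,0,0,1,-30,20,0,0,1,0,45,0,0,1,0,45,0,0,1,0,20,0,0,1,0,0,0,0])

```text
clock: 29.25
tcp_pos: [0.446, -0.0073, 0.2082]
orientation: [-0.052, 0.999, 0.0, 0.0]
force: [-0.1, -1.6, -0.3]
grip_width: 0.0005
grasp_force: 0.0
```

```bash
python3 look.py 9
python3 - <<'E'
from h import *
p,d=viewer.read_camera("top"); cv2.imwrite("pics/z9.png",cv2.resize(p[165:265,205:355],None,fx=5,fy=5,interpolation=cv2.INTER_CUBIC)[:,:,::-1])
E
```

```text
rect [593.43408203   4.55157471] 319.33770751953125 104.52317810058594 7.438746929168701 2260
insert (array([585.59210205,   3.47681427]), 88.63859558105469, 45.62667465209961, 7.468183994293213) 389
front: left -1.2 right 0.1, relyaw 0.8 deg 53 Qy -150.0 170.0
```

View pics/z9.png

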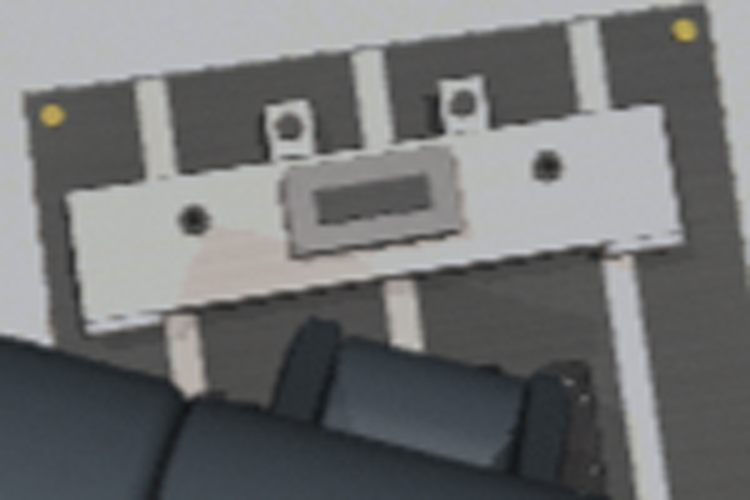

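The close-up shows the right end on its stop (465,130) and a sliver of plate at the left stop (290,155), about 1.5 mm. I'll nudge left lightly, then press right again.

>>> jog_arm(series=[1,0,46,0,0,1,10,46,0,0,1,20,40,0,0,1,15,10,0,0,1,10,0,0,0,1,5,0,0,0,1,2,0,0,0,1,1,0,0,0,1,1,0,0,0,1,1,0,0,0])

```text
clock: 30.35
tcp_pos: [0.5108, 0.1318, 0.208]
orientation: [-0.05, 0.999, -0.0, -0.0]
force: [-0.0, -0.4, -0.0]
grip_width: 0.0008
grasp_force: 0.0
```

>>> jog_arm(series=[1,1,0,0,0,1,1,0,0,0,1,1,0,0,0])

```text
clock: 30.65
tcp_pos: [0.5125, 0.1324, 0.2077]
orientation: [-0.051, 0.999, -0.0, -0.003]
force: [-5.5, -0.6, 1.8]
grip_width: 0.0006
grasp_force: 2.6
```

>>> jog_arm(series=[1,1,0,0,0,1,1,0,0,0])

```text
clock: 30.85
tcp_pos: [0.5133, 0.1325, 0.2074]
orientation: [-0.051, 0.999, -0.0, -0.005]
force: [-7.0, -0.3, 1.4]
grip_width: 0.0006
grasp_force: 3.9
```

>>> jog_arm(series=[1,1,0,0,0,1,1,0,0,0])

```text
clock: 31.05
tcp_pos: [0.5141, 0.1325, 0.2071]
orientation: [-0.051, 0.999, -0.0, -0.007]
force: [-10.0, -1.0, 3.4]
grip_width: 0.0005
grasp_force: 5.1
```

>>> jog_arm(series=[1,0.7,0.1,0,0,1,0.7,0.1,0,0])

```text
clock: 31.25
tcp_pos: [0.5146, 0.1326, 0.2069]
orientation: [-0.051, 0.999, -0.0, -0.008]
force: [-12.4, -2.4, 3.4]
grip_width: 0.0006
grasp_force: 5.8
```

>>> jog_arm(series=[1,0.7,0.1,0,0,1,0.7,0.1,0,0])

```text
clock: 31.45
tcp_pos: [0.5154, 0.1329, 0.2068]
orientation: [-0.051, 0.999, -0.0, -0.009]
force: [-11.9, -1.5, 4.9]
grip_width: 0.0005
grasp_force: 5.9
```

>>> jog_arm(series=[1,0.7,0.1,0,0,1,0.7,0.1,0,0])

```text
clock: 31.65
tcp_pos: [0.5167, 0.1332, 0.2068]
orientation: [-0.051, 0.999, 0.0, -0.009]
force: [-11.3, -0.8, 4.2]
grip_width: 0.0003
grasp_force: 6.0
```

Sliding. Continuing to contact.

>>> jog_arm(series=[1,0.6,0.1,0,0,1,0.6,0.1,0,0])

```text
clock: 31.85
tcp_pos: [0.5178, 0.1336, 0.2067]
orientation: [-0.051, 0.999, 0.0, -0.009]
force: [-11.9, -0.8, 3.7]
grip_width: 0.0003
grasp_force: 6.2
```

>>> jog_arm(series=[1,0.6,0.1,0,0,1,0.6,0.1,0,0])

```text
clock: 32.05
tcp_pos: [0.5188, 0.1338, 0.2066]
orientation: [-0.051, 0.999, 0.0, -0.01]
force: [-14.3, 0.1, 2.9]
grip_width: 0.0004
grasp_force: 6.4
```

>>> jog_arm(series=[1,0.6,0.1,0,0,1,0.6,0.1,0,0])

```text
clock: 32.25
tcp_pos: [0.5193, 0.1339, 0.2065]
orientation: [-0.051, 0.999, 0.0, -0.011]
force: [-14.6, -0.7, 4.9]
grip_width: 0.0006
grasp_force: 7.3
```

>>> jog_arm(series=[1,-5,0,0,0,1,-20,0,0,0,1,0,-48,0,0,1,0,-48,0,0,1,0,-48,0,0,1,0,-48,0,0,1,5,-47,0,0,1,12,-35,0,0,1,15,0,0,0,1,8,0,0,0,1,3,0,0,0,1,1,0,0,0])

```text
clock: 33.45
tcp_pos: [0.5446, -0.1392, 0.2078]
orientation: [-0.051, 0.999, 0.0, -0.001]
force: [-1.6, -0.1, 1.3]
grip_width: 0.0006
grasp_force: 0.7
```

>>> jog_arm(series=[1,1,0,0,0,1,1,0,0,0,1,1,0,0,0])

```text
clock: 33.75
tcp_pos: [0.5457, -0.1392, 0.2076]
orientation: [-0.051, 0.999, 0.001, -0.004]
force: [-8.1, -1.7, 2.1]
grip_width: -0.0001
grasp_force: 4.0
```

>>> jog_arm(series=[1,1,0,0,0,1,1,0,0,0,1,1,0,0,0])

```text
clock: 34.05
tcp_pos: [0.5468, -0.1391, 0.207]
orientation: [-0.052, 0.999, 0.002, -0.007]
force: [-12.7, -2.9, 3.8]
grip_width: 0.0005
grasp_force: 6.4
```

>>> jog_arm(series=[1,0.7,0,0,0,1,0.7,0,0,0])

```text
clock: 34.25
tcp_pos: [0.5478, -0.1391, 0.2069]
orientation: [-0.052, 0.999, 0.002, -0.007]
force: [-12.4, -3.1, 2.3]
grip_width: 0.0005
grasp_force: 6.2
```

>>> jog_arm(series=[1,0.7,0,0,0,1,0.7,0,0,0])

```text
clock: 34.45
tcp_pos: [0.5488, -0.1391, 0.2068]
orientation: [-0.052, 0.999, 0.003, -0.008]
force: [-13.8, -3.5, 4.2]
grip_width: 0.0004
grasp_force: 7.3
```

>>> jog_arm(series=[1,0.7,0,0,0,1,0.7,0,0,0])

```text
clock: 34.65
tcp_pos: [0.5493, -0.139, 0.2066]
orientation: [-0.052, 0.999, 0.003, -0.01]
force: [-16.0, -3.7, 4.5]
grip_width: 0.0005
grasp_force: 8.4
```

>>> jog_arm(series=[1,0.7,0,0,0,1,0.7,0,0,0,1,0,0,0,0])

```text
clock: 34.95
tcp_pos: [0.5498, -0.1389, 0.2064]
orientation: [-0.052, 0.999, 0.004, -0.011]
force: [-18.0, -4.0, 5.4]
grip_width: 0.0008
grasp_force: 9.1
```

>>> jog_arm(series=[1,0.5,0,0,0,1,0.4,0,0,0,1,0,0,0,0])

```text
clock: 35.25
tcp_pos: [0.5502, -0.1388, 0.2062]
orientation: [-0.052, 0.999, 0.004, -0.012]
force: [-19.6, -5.7, 5.8]
grip_width: 0.0004
grasp_force: 9.9
```

>>> jog_arm(series=[1,-6,0,0,0,1,-30,0,0,0,1,-45,0,0,0,1,-30,20,0,0,1,0,45,0,0,1,0,45,0,0,1,0,20,0,0,1,0,0,0,0])

```text
clock: 36.05
tcp_pos: [0.446, -0.0077, 0.2083]
orientation: [-0.053, 0.999, 0.0, 0.0]
force: [-0.1, -1.1, -0.3]
grip_width: 0.0003
grasp_force: 0.0
```

```bash
python3 look.py 10
python3 - <<'E'
from h import *
p,d=viewer.read_camera("top"); cv2.imwrite("pics/z10.png",cv2.resize(p[165:265,205:355],None,fx=5,fy=5,interpolation=cv2.INTER_CUBIC)[:,:,::-1])
E
```

```text
rect [583.05908203   3.11306763] 319.49658203125 81.75625610351562 6.5969672203063965 2227
insert (array([586.6260376 ,   3.42796707]), 88.68574523925781, 45.78697967529297, 6.849246978759766) 390
front: left 0.1 right 0.4, relyaw 0.2 deg 53 Qy -150.0 170.0
```

View pics/z10.png

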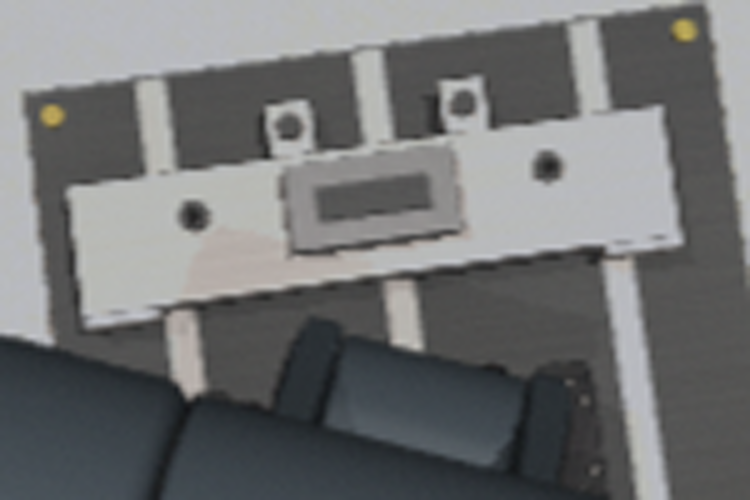

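The close-up shows the die flush on both stops (290,155 and 465,130) with the arm clear. Handing in.

```bash
python3 -c "
from workcell import workorder
print(workorder.finish_job())"
```

```text
the job is handed in; nothing more can be done
None
```

I handed the job in with the die flat against both stop blocks (measured gaps under 1 mm), the left end pressed to about 18 N and then the right to about 20 N, the bystanders clear, and about 36 s used; the hand-in gave no verdict.

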